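# File the laundry canisters into the lane organiser

## Robot

A 6-joint arm with a two-finger parallel gripper is mounted at the origin on the work surface. World frame = base frame: x ahead of the robot, y to its left, z up, the work surface at z = 0. Lengths are in mm, angles in rad, forces in N, time in s.
With the tool pointing down it reaches from about 400 to 925 mm from the base axis. Payload 12.5 kg.
Tool frame: the origin (TCP) lies midway between the tips of the shut fingers; the grasp point (between the pads) lies 19 mm behind it (env.pinch_z is the z of the grasp point in the tool frame, in mm); z points along the fingers, y is the line along which they close (so a half turn about z gives the same grasp; the last joint's range is limited). The gripper opens to 95 mm and grips with 3 to 60 N. Pads are 20 mm wide; open, the fingers measure 119 mm over their backs; the gripper's body (75 mm by 180 mm) begins 59 mm behind the grasp point.
Start: joints at [1.205, 0.491, 1.559, -0, 1.092, -0.106], TCP at [160.538, 604.051, 184.361] pointing down, gripper open.
Joint ranges: [-3.1, 3.1], [-0.84, 2.19], [0.05, 2.79], [-1.13, 4.28], [0.06, 2.93], [-2.69, 2.69]. Speed limits (rad/s): [2.22, 2.22, 2.79, 3.14, 3.14, 3.14].

## Interface

Orientations are given as [roll, pitch, yaw] about the fixed x, y, z axes, in that order (R = Rz(yaw) Ry(pitch) Rx(roll)).
In Python, from cell import env, eyes gives the robot as it stands.
- The arm moves only by the shell command python3 -m inch 'ROWS'. ROWS is JSON, a list of rows, each a list of 3 entries, a list of its own where there are three numbers: the shift along the tool's x, y, z in units of 60 mm (1.0 is 60 mm), then the turn about the tool's z in units of 5 degrees (1.0 is 5 degrees), then the closure, from -1 (fully open) to 1 (shut). In form: [[[tx, ty, tz], turn, claw], ...]. A call has exactly 10 rows; each row shifts and turns the commanded pose from where the row before left it, along the tool's axes as they then stand; what a row does not reach is not made up. A row lasts 1/8 s, in which the tool goes at most 62.5 mm and 10.7 degrees, less where a joint would pass 70% of its speed; a pose out of reach is approached as far as the arm can. A call is refused whole if a number of a shift passes 1 or a number of a turn 1, either way. A call with a gripper value outside its range is refused whole. The fingers move at their own pace and stop on an object; the grip force is fixed at half the most. Time passes only in rows, so rows that do not move let the fingers close, or fill a call up. It gives the time, the measured TCP pose, the force, the opening and the grip force at its end, in the units of the state.
- env.state(): the state, without advancing time (a new reading comes with each control period).
- eyes.read_camera(name): name is "scene" or "top" or "wrist"; returns a dict with "pixels" (384x512x3 uint8, red, green, blue), "fx", "fy", "cx", "cy" (pixels), "distortion" ([k1, k2, p1, p2, k3] as OpenCV has them; the pictures are not rectified), "extrinsics" (4x4, takes a point from world to camera coordinates). Camera axes: x right, y down, z forward; pixel columns grow to the right and rows downward; lengths in mm; the calibration is good to about 2 mm. A picture is of the moment at which its call begins. There is no depth.
- env.job_done(): hands the job in; it is judged then, once.
Trained networks look in a picture, given as the dict that the camera call returned (one of the last four; its "shot" number tells which), for a name from the list of things; names that differ only in an ending like _2 or _b are one class to them, and where a whole thing is asked for, a point or a joint stands for the part that bears it (a point fixed in the world has none). Each returns a list of dicts, best first, with "score" (0 to 1); they miss things now and then, are a little off and sometimes report something else, mostly with a low value. They report only what shows in the picture. A call takes as long as a camera call. They do not tell look-alikes from the thing itself.
- eyes.boxes_of(name, picture): "centre" ([row, column] in pixels, amid what is visible of it).
- eyes.cut_out(name, picture): "mask" (384x512 bool, what is visible of it) and "centre" ([row, column] in pixels, amid what is visible of it).
- eyes.spot_point(name, picture): "centre" ([row, column] in pixels: a listed point, or the origin of a listed thing).
The state is a dict: "t": time; "joints": joint angles; "qvel": joint speeds; "tau": joint torques, N m; "eef_pos": TCP position; "tcp_rot": TCP orientation; "ft_force": force on the tool from outside, world axes, zero at the start; "moment": the same for the moment, N m; "opening": opening from 0.0 (shut) to 1.0 (fully open); "grip_force": force on a finger pad.
Only numpy, scipy, OpenCV 4.12 (cv2) and the standard library are available. Lean on these libraries where they do the work, as an engineer would, in place of code of your own. Each camera call takes 0.05 s, during which the arm holds its last target. There are 200 camera calls.

## Task

Slide the three wide wooden-lidded canisters one by one through the mouth of the wooden organiser so that they stand in single file between its rails: the tallest first, right against the end stop, then the middle one, then the shortest, each touching the next. Push them along the worktop without lifting them or tipping them over, and leave everything else where it stands.

Things in the scene. Friction and masses are not known exactly. Their poses are not given: they have to be found in the camera images.
- organiser: Fixed wooden lane without floor: two parallel rails 35 mm high, 10 mm thick, 88 mm apart inside, joined by an end stop. Origin: on the worktop, mid-mouth, where the straight rails begin; +x runs into the lane, z up.
- stop (a point): Inner face of the organiser's end stop, mid-lane, at worktop level, 250 mm in from the mouth (the three canisters in a row take 240). x as the organiser.
- flare (a point): Mid-point between the tips of the rails' flared lead-ins, at worktop level, 30 mm before the organiser's origin. Each rail flares outwards by 24 degrees from the mouth to here: about 115 mm wide inside, 133 mm outside.
- canister_tall: Tallest canister: plain upright metal cylinder with a flush pale wooden lid, no knob; 80 mm diameter, 82 mm tall, about 400 g (varies by a third); loose, standing on the worktop. Origin: centre of its underside, z up. Slides on the worktop when pushed low down. The three canisters differ only in height.
- canister_middle: Middle canister: plain upright metal cylinder with a flush pale wooden lid, no knob; 80 mm diameter, 62 mm tall, about 320 g (varies by a third); loose, standing on the worktop. Origin: centre of its underside, z up. Slides on the worktop when pushed low down. The three canisters differ only in height.
- canister_short: Shortest canister: plain upright metal cylinder with a flush pale wooden lid, no knob; 80 mm diameter, 42 mm tall, about 240 g (varies by a third); loose, standing on the worktop. Origin: centre of its underside, z up. Slides on the worktop when pushed low down. The three canisters differ only in height.
- jar: White ceramic jar with a wooden lid, 56 mm diameter, 82 mm tall; origin at the centre of its underside. Bystander, loose: leave it where it stands.
- carton: Cardboard carton 54 x 34 mm (its x, y), 78 mm tall; origin at the centre of its underside. Bystander, loose: leave it where it stands.
- can: Plain metal can without wooden lid, 58 mm diameter, 60 mm tall; origin at the centre of its underside. Bystander, loose: leave it where it stands.
- dosing_cup: Open white plastic cup, 58 mm diameter at the rim, 55 mm tall; origin at the centre of its underside. Bystander, loose: leave it where it stands.
- brush: Wooden hand brush lying beside the rails, 170 mm long (its x), 42 mm wide, 20 mm high; origin at the middle of its underside. Bystander, loose: leave it where it stands.
- soap: Bar of white soap beside the rails, 75 x 48 x 28 mm; origin at the centre of its underside. Bystander, loose: leave it where it stands.
Things that resemble listed ones, but are neither listed nor needed, are in the scene too. What is shaped like the canister_short but yellow is not meant.

How it is judged (in metres and radians):
On the way, in this order (a step that is already met when the one before it is completed fails the run):
1. the tallest canister has its centre past the mouth, between the rails (y of canister_tall in the frame of organiser between -0.008 and 0.008 m and x of canister_tall in the frame of organiser above 0 m), for 0.1 s.
2. the middle canister has its centre past the mouth, between the rails (y of canister_middle in the frame of organiser between -0.008 and 0.008 m and x of canister_middle in the frame of organiser above 0 m), for 0.1 s.
3. the shortest canister has its centre past the mouth, between the rails (y of canister_short in the frame of organiser between -0.008 and 0.008 m and x of canister_short in the frame of organiser above 0 m), for 0.1 s.
At the end, for the whole second after the job is handed in: All three canisters stand upright (within 0.05 rad) and at rest on the worktop (undersides less than 5 mm up), centred between the rails within 8 mm, the tallest with its centre 210 mm, the middle one 130 mm and the shortest 50 mm past the mouth, each within 10 mm (y of canister_tall in the frame of organiser between -0.008 and 0.008 m and x of canister_tall in the frame of organiser between 0.2 and 0.22 m and angle between each of canister_tall, canister_middle, canister_short's own z axis and vertical below 0.05 rad and height (world z) of each of canister_tall, canister_middle, canister_short below 0.005 m and linear speed of each of canister_tall, canister_middle, canister_short below 0.01 m/s and y of canister_middle in the frame of organiser between -0.008 and 0.008 m and x of canister_middle in the frame of organiser between 0.12 and 0.14 m and y of canister_short in the frame of organiser between -0.008 and 0.008 m and x of canister_short in the frame of organiser between 0.04 and 0.06 m); the robot touches nothing.
It fails at once if a canister tipped by more than 0.35 rad (angle between any of canister_tall, canister_middle, canister_short's own z axis and vertical above 0.35 rad).
It fails at once if a canister lifted by more than 20 mm (height (world z) of any of canister_tall, canister_middle, canister_short above 0.02 m).
It fails at once if a bystander moved by more than 25 mm (distance of any of jar, carton, can, dosing_cup, brush, soap from where it was at the start of the episode above 0.025 m).
It also fails if it takes over 72 s, if anything falls off the work surface, if the arm or the gripper's body presses on something with over 40 N, if the wrist force passes 120 N, or if a joint passes its speed limit or range.

## Working session

There is one attempt and no reset: what is moved stays moved. The work goes in short steps, Python scripts to look and compute and a shell command to move; the robot and the scene stay as the last step left them, time stands still between calls to the robot, and variables do not carry over. Pictures are saved under pics/ and viewed, at most 10 in all, crops included, and the job is handed in when it is done.

```bash
mkdir -p pics; ls; python3 - <<'E'
from cell import env, eyes
import cv2
for n in ["top","scene"]:
    p=eyes.read_camera(n); cv2.imwrite(f"pics/{n}0.png",cv2.resize(p["pixels"][...,::-1],(800,600)))
    print(n,p["fx"],p["cx"],p["cy"],p["distortion"],p["extrinsics"])
    for k in ["organiser","canister_tall","canister_middle","canister_short","jar","carton","can","dosing_cup","brush","soap","stop","flare"]:
        print(k,[([round(float(v)) for v in d["centre"]],round(float(d["score"]),2)) for d in eyes.spot_point(k,p)][:5])
print(env.state())
E
```

```text
pics
top 493.0719976198982 261.4762433843151 195.14297973451173 [-0.04286635  0.          0.          0.          0.        ] [[ 2.20535629e-03 -9.99994770e-01  2.36586442e-03  5.28728185e+01]
 [-9.92633807e-01 -2.47569663e-03 -1.21128018e-01  5.31548151e+02]
 [ 1.21133241e-01 -2.08130657e-03 -9.92634075e-01  1.50392309e+03]
 [ 0.00000000e+00  0.00000000e+00  0.00000000e+00  1.00000000e+00]]
organiser [([187, 303], 0.85)]
canister_tall [([190, 156], 0.89)]
canister_middle [([155, 222], 0.96)]
canister_short [([217, 223], 0.87), ([257, 218], 0.63)]
jar [([247, 174], 0.63)]
carton [([182, 189], 0.83)]
can [([129, 184], 0.6)]
dosing_cup [([245, 128], 0.67)]
brush [([158, 342], 0.62)]
soap [([228, 346], 0.55)]
stop [([203, 379], 0.72), ([247, 179], 0.28)]
flare []
scene 484.4690521165951 250.4883003638426 194.7779604286916 [-0.02922827  0.          0.          0.          0.        ] [[-7.81698241e-02  9.96844918e-01  1.37727613e-02 -2.03766307e+01]
 [ 7.97303674e-01  7.08040262e-02 -5.99411079e-01 -3.91993513e+02]
 [-5.98495055e-01 -3.58747854e-02 -8.00322853e-01  1.76009378e+03]
 [ 0.0
[... 441 characters left out ...]
], 0.73)]
flare [([211, 213], 0.84)]
{'t': 1.3, 'joints': array([ 1.20539424e+00,  4.90877354e-01,  1.55889101e+00, -1.43358446e-05,
        1.09170542e+00, -1.05619449e-01]), 'qvel': array([-0.00050761,  0.0013986 , -0.00106294,  0.00164579,  0.00028183,
       -0.00186894]), 'tau': array([ 6.10126328e-03, -6.12484074e+01, -2.58448488e+01,  6.95194560e-02,
        4.44053253e-02, -4.78371271e-05]), 'eef_pos': array([160.54591362, 604.05216165, 184.3781204 ]), 'tcp_rot': array([3.14147579e+00, 2.51833195e-05, 2.88181663e+00]), 'ft_force': array([-0.14710889, -0.56477324,  0.38801322]), 'moment': array([-0.04891043, -0.02542553, -0.02345901]), 'grip_force': 0.0, 'opening': 0.9991156117293359}
```

View pics/top0.png

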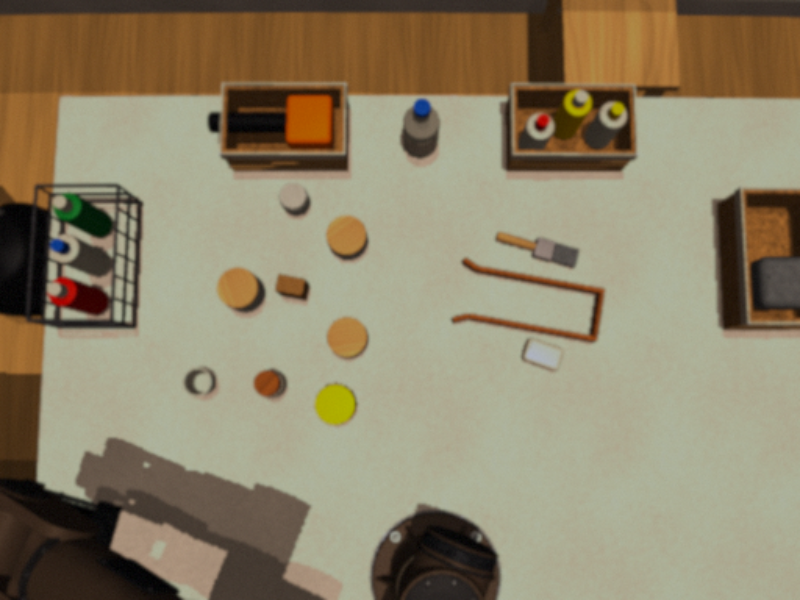

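View pics/scene0.png

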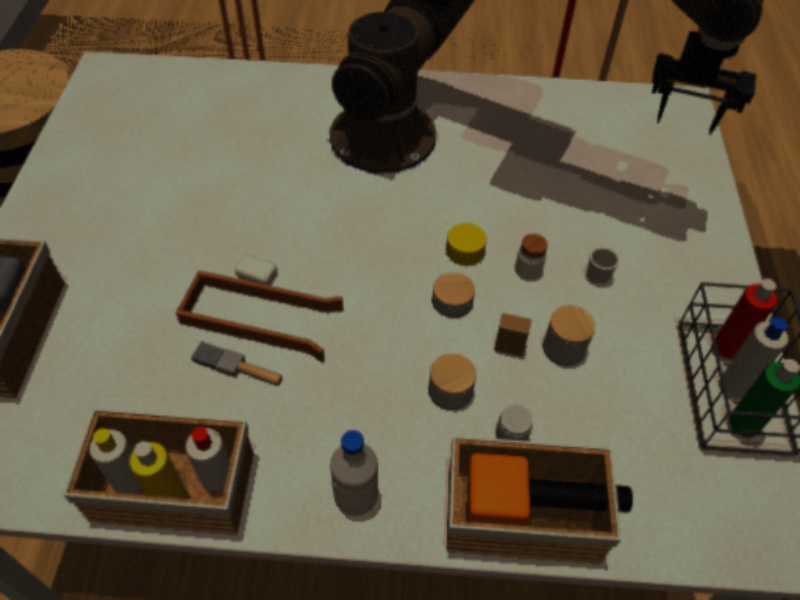

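Top view (800×600 picture): three wooden lids at (239,288), (347,236) and (347,337). The yellow look-alike is at (335,404), and the lane opens at left about (460,290). The scene view shows visible wall heights: (570,330) is the tallest, (453,378) the middle and (453,292) the shortest; yellow (466,242) is the decoy. Next I measure the positions.

```bash
cat > h.py <<'E'
from cell import env, eyes
import cv2, numpy as np
from scipy.optimize import minimize
def proj(p,P):
    E=p["extrinsics"];K=np.array([[p["fx"],0,p["cx"]],[0,p["fy"],p["cy"]],[0,0,1.]])
    return cv2.projectPoints(np.float64(P).reshape(-1,1,3),cv2.Rodrigues(E[:3,:3])[0],E[:3,3],K,np.float64(p["distortion"]))[0].reshape(-1,2)
def render(p,parts):
    m=np.zeros((384*4,512*4),np.uint8)
    for P in parts: cv2.fillConvexPoly(m,cv2.convexHull(np.int32(np.round(proj(p,P)*4+1.5))),255)
    return cv2.resize(m,(512,384),interpolation=cv2.INTER_AREA)/255.
def cyl(x,y,r,h):
    a=np.linspace(0,6.283,40);return [np.array([[x+r*np.cos(t),y+r*np.sin(t),z] for z in(0,h) for t in a])]
def box(x,y,w,l,d,h):
    c,s=np.cos(w),np.sin(w);return [np.array([[x+c*i-s*j,y+s*i+c*j,z] for z in(0,h) for i in(-l/2,l/2) for j in(-d/2,d/2)])]
def lane(x,y,w):
    c,s=np.cos(w),np.sin(w);R=[]
    f=np.tan(np.radians(24))*30
    for g in(1,-1):
        for q in([(0,44),(260,44),(260,54),(0,54)],[(0,44),(-30,44+f),(-30,44+f+11),(0,54)]):
            R.append([[x+c*i-s*j*g,y+s*i+c*j*g,z] for z in(0,35) for i,j in q])
    R.append([[x+c*i-s*j,y+s*i+c*j,z] for z in(0,35) for i in(250,260) for j in(-54,54)])
    return [np.array(r) for r in R]
def ground(p,px,z=0):
    K=np.array([[p["fx"],0,p["cx"]],[0,p["fy"],p["cy"]],[0,0,1.]]);E=p["extrinsics"]
    u=cv2.undistortPoints(np.float64([[px]]),K,np.float64(p["distortion"])).ravel()
    d=E[:3,:3].T@np.r_[u,1];o=-E[:3,:3].T@E[:3,3];return (o+d*(z-o[2])/d[2])[:2]
def fit(f,x0,pm,step):
    c=lambda v:sum(np.abs(render(p,f(v))-m).sum()/max(m.sum(),1) for p,m in pm)
    s=np.vstack([x0]+[np.array(x0)+np.eye(len(x0))[i]*step[i] for i in range(len(x0))])
    r=minimize(c,x0,method="Nelder-Mead",options=dict(initial_simplex=s,maxiter=250,xatol=.1,fatol=1e-4));return r.x,r.fun
def mask(n,p,near):
    L=[d for d in eyes.cut_out(n,p)]
    q=proj(p,[*near,30])[0]
    L=[d for d in L if np.hypot(d["centre"][1]-q[0],d["centre"][0]-q[1])<18]
    return L[0]["mask"].astype(float) if L else None
E
python3 - <<'E'
from h import *
T=eyes.read_camera("top");S=eyes.read_camera("scene")
sp={"canister_tall":(156,190),"canister_middle":(222,155),"canister_short":(223,217),"jar":(174,247),"carton":(189,182),"can":(184,129),"dosing_cup":(128,245)}
dim={"canister_tall":(40,82),"canister_middle":(40,62),"canister_short":(40,42),"jar":(28,82),"can":(29,60),"dosing_cup":(29,55)}
for k,px in sp.items():
    g=ground(T,px)
    pm=[(p,m) for p in(T,S) if (m:=mask(k,p,g)) is not None]
    if k=="carton": r=fit(lambda v:box(v[0],v[1],v[2]/50,54,34,78),[*g,-78],pm,[15,15,20])
    else: r=fit(lambda v:cyl(*v,*dim[k]),list(g),pm,[15,15])
    extra=''
    if "canister" in k:  # free height
        extra=fit(lambda v:cyl(*v[:2],40,v[2]),[*r[0],60],pm,[8,8,10])
    print(k,g.round(),len(pm),np.round(r[0],1),round(r[1],3),extra)
pm=[]
for p in(T,S):
    L=eyes.cut_out("organiser",p); 
    if L: pm.append((p,L[0]["mask"].astype(float)))
a=ground(T,(300,187));
for w in(-1.67,-1.6):
    r=fit(lambda v:lane(v[0],v[1],v[2]/100),[*a,w*100],pm,[15,15,8]);print("lane",len(pm),r)
v=r[0]; 
for p,m in pm:
    d=np.uint8(np.stack([m,render(p,lane(v[0],v[1],v[2]/100)),0*m],-1)*255)
    rr=fit(lambda v:lane(v[0],v[1],v[2]/100),list(v),[(p,m)],[8,8,4]);print("single",rr)
c,s=np.cos(v[2]/100),np.sin(v[2]/100)
for n,p in(("stop",T),("stop",S),("flare",S)):
    for d in eyes.spot_point(n,p)[:1]: 
        g=ground(p,d["centre"][::-1])-v[:2]; print(n,"in lane",[c*g[0]+s*g[1],-s*g[0]+c*g[1]])
o=cv2.resize(T["pixels"][115:285,110:400,::-1],(800,469),interpolation=cv2.INTER_CUBIC);k=800/290
for q in lane(v[0],v[1],v[2]/100):
    h=cv2.convexHull(np.int32((proj(T,q)-[110,115]+.5)*k));cv2.polylines(o,[h],True,(255,0,255),1)
cv2.imwrite("pics/crop1.png",o)
E
```

```text
canister_tall [551. 391.] 2 [557.8 387.9] 0.152 (array([557.33486932, 387.85675964,  78.96954748]), np.float64(0.13783023557476973))
canister_middle [665. 181.] 2 [667.2 178.9] 0.153 (array([666.80031666, 179.21425855,  57.5769785 ]), np.float64(0.140044748763703))
canister_short [465. 176.] 2 [466.3 175.8] 0.091 (array([465.79250447, 176.0129303 ,  39.63056852]), np.float64(0.08807024991937024))
jar [370. 329.] 2 [372.9 325.1] 0.189 
carton [577. 286.] 2 [564.4 285.3 -89.5] 0.158 
can [751. 305.] 1 [747.5 287.4] 0.075 
dosing_cup [376. 474.] 2 [376.8 467.3] 0.834 
lane 2 (array([ 558.70918305,  -75.15583042, -175.13334403]), np.float64(0.25691264967187577))
lane 2 (array([ 558.74545077,  -75.15493219, -175.15664188]), np.float64(0.2572403093197279))
single (array([ 558.77373185,  -75.4055185 , -175.22226121]), np.float64(0.16046010312656284))
single (array([ 558.74545077,  -75.15493219, -175.15664188]), np.float64(0.0948073502082029))
stop in lane [np.float64(244.0679038584983), np.float64(-1.9037108140951133)]
stop in lane [np.float64(250.6043426776205), np.float64(-1.4173394915877466)]
flare in lane [np.float64(249.65419878830338), np.float64(-5.230216796003894)]
```

View pics/crop1.png

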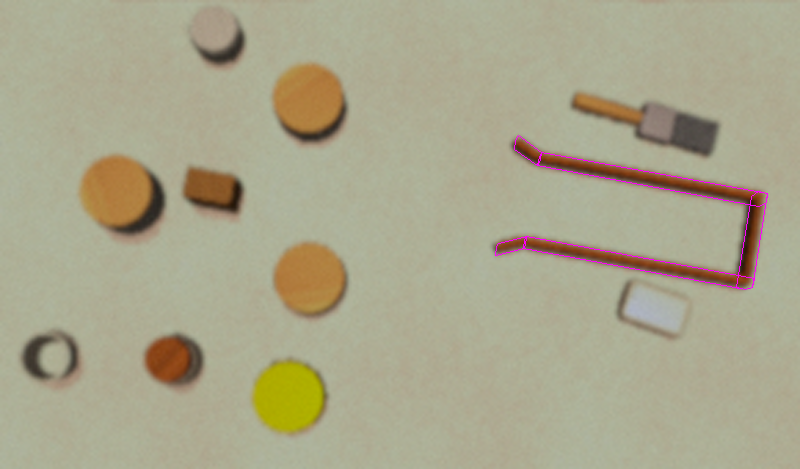

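Poses fit well (heights come out at 79/58/40 mm, which confirms tall, middle and short). The crop shows the rail outline lying on the rails, and the yellow one at (289,397) is the decoy. The carton, middle and short leave no 80 mm passage for the tall canister. I'll grip low with the fingers along the lane, park the middle one aside first, then drag each along the worktop.

```bash
cat > w.py <<'E'
from cell import env
import numpy as np,sys
s=env.state();p=s["eef_pos"];c,q=np.cos(-1.7515),np.sin(-1.7515)
g=p[:2]-[558.7,-75.2];L=np.array([c*g[0]+q*g[1],-q*g[0]+c*g[1]])
print("t",round(s["t"],2),"lane",L.round(1),"z",p[2].round(1),"yaw",s["tcp_rot"][2].round(4),"open",round(s["opening"],3),"F",s["ft_force"].round(1),"j",s["joints"].round(2))
if len(sys.argv)>2:
    d=np.array([float(sys.argv[1]),float(sys.argv[2])])-L;print("tx,ty units",(-d[1]/60).round(3),(-d[0]/60).round(3), "turn",(-(2.961-s["tcp_rot"][2])*180/np.pi/5).round(2))
E
python3 -m inch '[[[0,0,0],-0.91,-1],[[-0.798,-0.454,0],0,-1],[[-0.798,-0.454,0],0,-1],[[-0.798,-0.454,0],0,-1],[[-0.798,-0.454,0],0,-1],[[-0.798,-0.454,0],0,-1],[[-0.798,-0.454,0],0,-1],[[-0.798,-0.454,0],0,-1],[[-0.798,-0.454,0],0,-1],[[-0.798,-0.454,0],0,-1]]'
python3 w.py -269.4 60.9
```

```text
t: 3.6
eef_pos: [541.8, 284.2, 184.5]
tcp_rot: [3.141, 0.0, 2.961]
ft_force: [1.3, 0.8, -0.5]
opening: 1.001
grip_force: 0.0
t 3.6 lane [-350.5  -81.2] z 184.5 yaw 2.9611 open 1.001 F [ 1.3  0.8 -0.5] j [ 0.38  0.47  1.59  0.    1.08 -1.02]
tx,ty units -2.368 -1.352 turn 0.0
```

```bash
python3 -m inch '[[[-0.789,-0.451,0],0,-1],[[-0.789,-0.451,0],0,-1],[[-0.789,-0.45,0],0,-1],[[0,0,0.3],0,-1],[[0,0,0.3],0,-1],[[0,0,0.3],0,-1],[[0,0,0.3],0,-1],[[0,0,0.3],0,-1],[[0,0,0.05],0,-1],[[0,0,0],0,-1]]' >/dev/null
python3 w.py -269.4 60.9
python3 - <<'E'
from h import *
W=eyes.read_camera("wrist"); o=W["pixels"][...,::-1].copy()
q=proj(W,cyl(666.9,179,40,62)[0][40:]); cv2.polylines(o,[np.int32(q)],True,(255,0,255),1)
cv2.imwrite("pics/w1.png",cv2.resize(o,(800,600)))
E
```

```text
t 4.85 lane [-270.7   59.4] z 91.4 yaw 2.9614 open 0.999 F [-0.3  0.2 -0.6] j [ 0.17  0.67  1.48  0.    0.99 -1.22]
tx,ty units -0.025 -0.021 turn 0.0
```

View pics/w1.png

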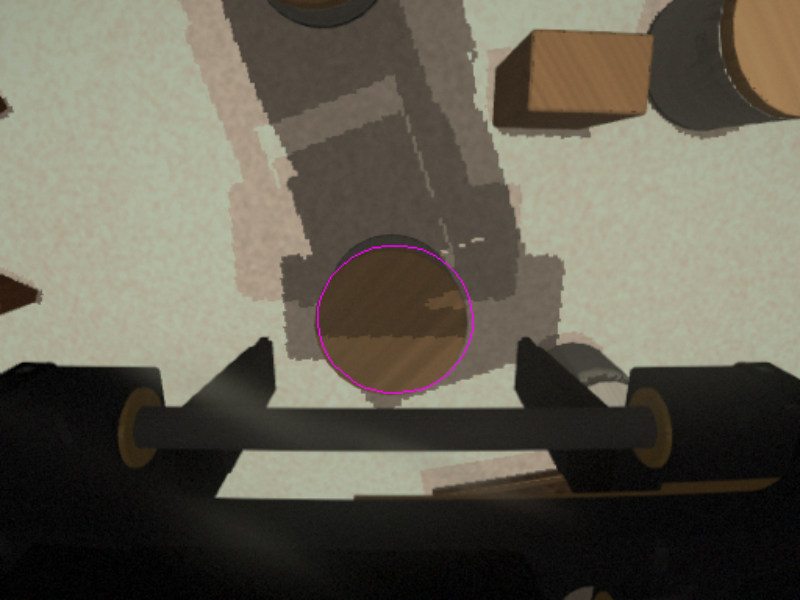

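Wrist view: the predicted lid outline (395,320) matches the lid, and the fingers straddle it, so I descend, grip and park it.

```bash
python3 -m inch '[[[-0.02,-0.02,0.36],0,-1],[[0,0,0.36],0,-1],[[0,0,0.36],0,-1],[[0,0,0.19],0,-1],[[0,0,0],0,1],[[0,0,0],0,1],[[0,0,0],0,1],[[0,0,0],0,1],[[0,0,0],0,1],[[0,0,0],0,1]]'
python3 w.py -170 125
```

```text
t: 6.15
eef_pos: [667.1, 178.9, 16.1]
tcp_rot: [3.141, 0.001, 2.961]
ft_force: [-0.8, -1.0, 6.0]
opening: 0.838
grip_force: 30.0
t 6.15 lane [-269.5   61. ] z 16.1 yaw 2.9612 open 0.838 F [-0.8 -1.   6. ] j [ 0.17  0.76  1.52  0.    0.85 -1.22]
tx,ty units -1.067 -1.658 turn 0.0
```

```bash
python3 -m inch '[[[-0.08,-0.12,0],0,1],[[-0.16,-0.25,0],0,1],[[-0.19,-0.295,0],0,1],[[-0.19,-0.295,0],0,1],[[-0.19,-0.295,0],0,1],[[-0.16,-0.25,0],0,1],[[-0.097,-0.153,0],0,1],[[0,0,0],0,1],[[0,0,0],0,-1],[[0,0,0],0,-1]]'
python3 w.py -455.3 -84.3
```

```text
t: 7.4
eef_pos: [711.5, 69.7, 14.9]
tcp_rot: [3.141, -0.001, 2.961]
ft_force: [-0.4, -1.2, 0.2]
opening: 0.977
grip_force: 0.0
t 7.4 lane [-170.   124.3] z 14.9 yaw 2.9613 open 0.977 F [-0.4 -1.2  0.2] j [ 0.01  0.79  1.45  0.    0.89 -1.39]
tx,ty units 3.476 4.754 turn 0.0
```

```bash
python3 -m inch '[[[0,0,-0.3],0,-1],[[0,0,-0.8],0,-1],[[0,0,-0.8],0,-1],[[0.497,0.679,0],0,-1],[[0.497,0.679,0],0,-1],[[0.497,0.679,0],0,-1],[[0.497,0.679,0],0,-1],[[0.497,0.679,0],0,-1],[[0.497,0.679,0],0,-1],[[0.494,0.68,0],0,-1]]'
python3 w.py -455.3 -84.3
python3 - <<'E'
from h import *
W=eyes.read_camera("wrist"); o=W["pixels"][...,::-1].copy()
q=proj(W,cyl(557.5,387.9,40,82)[0][40:]); cv2.polylines(o,[np.int32(q)],True,(255,0,255),1)
cv2.imwrite("pics/w2.png",cv2.resize(o,(800,600)))
E
```

```text
t: 8.65
eef_pos: [556.9, 389.2, 130.6]
tcp_rot: [3.141, 0.001, 2.961]
ft_force: [0.6, 0.1, -0.2]
opening: 1.0
grip_force: 0.0
t 8.65 lane [-456.5  -85.2] z 130.6 yaw 2.9614 open 1.0 F [ 0.6  0.1 -0.2] j [ 0.51  0.62  1.47  0.    1.05 -0.88]
tx,ty units -0.015 -0.02 turn 0.0
```

View pics/w2.png

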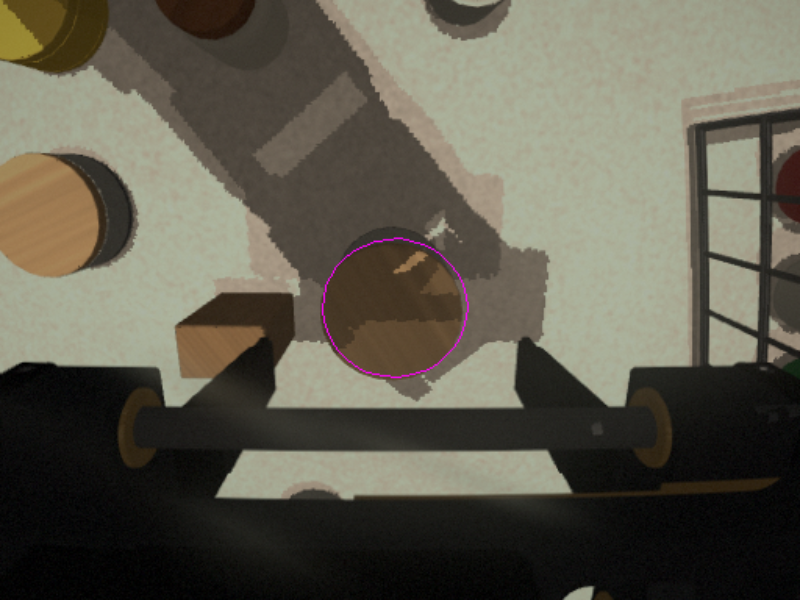

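The outline matches the tall lid (395,308), and the left finger clears the carton. Descending and gripping.

```bash
python3 -m inch '[[[0,0,0.4],0,-1],[[0,0,0.4],0,-1],[[0,0,0.4],0,-1],[[0,0,0.4],0,-1],[[0,0,0.327],0,-1],[[0,0,0],0,-1],[[0,0,0],0,1],[[0,0,0],0,1],[[0,0,0],0,1],[[0,0,0],0,1]]'
python3 w.py -468 22
```

```text
t: 9.95
eef_pos: [558.2, 387.7, 14.6]
tcp_rot: [3.141, 0.001, 2.961]
ft_force: [-0.7, -1.6, 6.0]
opening: 0.837
grip_force: 30.0
t 9.95 lane [-455.3  -83.7] z 14.6 yaw 2.9613 open 0.837 F [-0.7 -1.6  6. ] j [ 0.51  0.75  1.56 -0.    0.83 -0.88]
tx,ty units -1.762 0.212 turn 0.0
```

```bash
python3 -m inch '[[[-0.05,0.15,0],0,1],[[-0.15,0.062,0],0,1],[[-0.25,0,0],0,1],[[-0.27,0,0],0,1],[[-0.27,0,0],0,1],[[-0.27,0,0],0,1],[[-0.25,0,0],0,1],[[-0.17,0,0],0,1],[[-0.08,0,0],0,1],[[0,-0.05,0],0,1]]'
python3 w.py -280 22
python3 -m inch '[[[0,-0.25,0],0,1],[[0,-0.35,0],0,1],[[0,-0.4,0],0,1],[[0,-0.4,0],0,1],[[0,-0.4,0],0,1],[[0,-0.4,0],0,1],[[0,-0.4,0],0,1],[[0,-0.3,0],0,1],[[0,-0.1,0],0,1],[[0,0,0],0,1]]'
python3 w.py -80 0
python3 - <<'E'
from h import *
W=eyes.read_camera("wrist"); cv2.imwrite("pics/w3.png",cv2.resize(W["pixels"][...,::-1],(800,600)))
T=eyes.read_camera("top"); cv2.imwrite("pics/t3.png",cv2.resize(T["pixels"][115:285,110:400,::-1],(800,469)))
E
```

```text
t: 11.2
eef_pos: [664.1, 379.4, 14.7]
tcp_rot: [3.139, 0.002, 2.961]
ft_force: [0.9, 4.9, 4.1]
opening: 0.835
grip_force: 30.0
t 11.2 lane [-466.2   22. ] z 14.7 yaw 2.9614 open 0.835 F [0.9 4.9 4.1] j [ 0.43  0.86  1.3   0.    0.98 -0.96]
tx,ty units -0.0 -3.103 turn 0.0
t: 12.45
eef_pos: [631.7, 200.6, 14.6]
tcp_rot: [3.141, 0.002, 2.961]
ft_force: [-0.4, -2.3, 7.9]
opening: 0.838
grip_force: 30.0
t 12.45 lane [-284.4   22.3] z 14.6 yaw 2.9608 open 0.838 F [-0.4 -2.3  7.9] j [ 0.21  0.73  1.6  -0.    0.8  -1.18]
tx,ty units 0.371 -3.407 turn -0.0
```

View pics/w3.png

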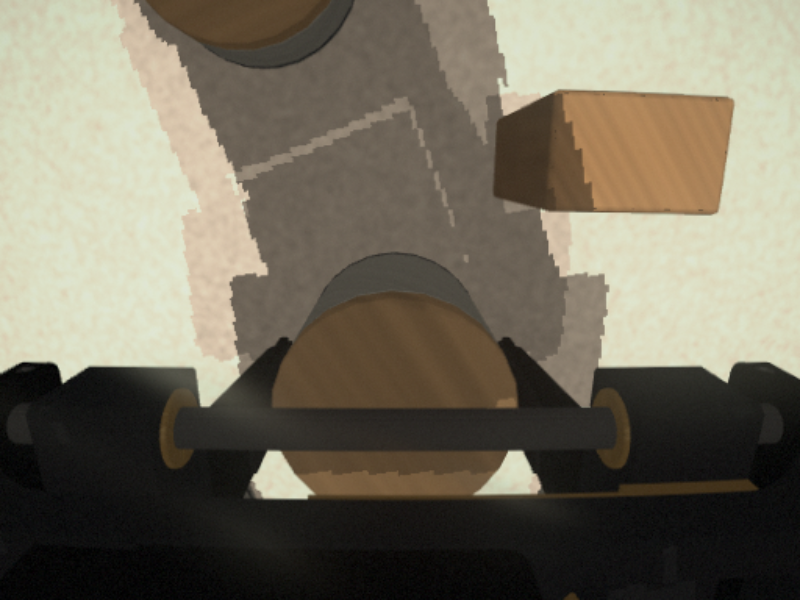

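Wrist view: the tall canister (395,390) is held upright between the fingers and the carton is untouched. On to the mouth and in.

```bash
python3 -m inch '[[[0.03,-0.2,0],0,1],[[0.05,-0.4,0],0,1],[[0.05,-0.45,0],0,1],[[0.05,-0.45,0],0,1],[[0.05,-0.45,0],0,1],[[0.05,-0.45,0],0,1],[[0.05,-0.45,0],0,1],[[0.04,-0.35,0],0,1],[[0,-0.2,0],0,1],[[0,0,0],0,1]]'
python3 w.py 50 0
python3 -m inch '[[[0,-0.15,0],0,1],[[0,-0.25,0],0,1],[[0,-0.25,0],0,1],[[0,-0.25,0],0,1],[[0,-0.25,0],0,1],[[0,-0.25,0],0,1],[[0,-0.25,0],0,1],[[0,-0.25,0],0,1],[[0,-0.25,0],0,1],[[0,-0.1,0],0,1]]'
python3 w.py 185 0
```

```text
t: 13.8
eef_pos: [573.1, 3.1, 14.6]
tcp_rot: [-3.141, 0.002, 2.961]
ft_force: [-2.3, -7.8, 10.1]
opening: 0.838
grip_force: 30.0
t 13.8 lane [-79.6   0.1] z 14.6 yaw 2.9606 open 0.838 F [-2.3 -7.8 10.1] j [-0.11  0.64  1.84 -0.    0.66 -1.5 ]
tx,ty units 0.002 -2.161 turn -0.0
t: 15.05
eef_pos: [549.1, -128.5, 14.6]
tcp_rot: [3.141, 0.002, 2.96]
ft_force: [1.7, 9.0, 11.0]
opening: 0.838
grip_force: 30.0
t 15.05 lane [54.1  0.1] z 14.6 yaw 2.9605 open 0.838 F [ 1.7  9.  11. ] j [-0.35  0.63  1.86  0.    0.65 -1.74]
tx,ty units 0.001 -2.181 turn -0.01
```

```bash
python3 -m inch '[[[0,-0.1,0],0,1],[[0,-0.22,0],0,1],[[0,-0.25,0],0,1],[[0,-0.25,0],0,1],[[0,-0.25,0],0,1],[[0,-0.25,0],0,1],[[0,-0.25,0],0,1],[[0,-0.25,0],0,1],[[0,-0.2,0],0,1],[[0,-0.08,0],0,1]]'
python3 w.py 180 0
python3 -m inch '[[[0,0,0],0,1],[[0,0,0],0,-1],[[0,0,0],0,-1],[[0,0,0],0,-1],[[0,0,-0.3],0,-1],[[0,0,-0.6],0,-1],[[0,0,-0.6],0,-1],[[0,0,-0.4],0,1],[[0,0.7,0],0,1],[[0,0.9,0],0,1]]'
python3 w.py 100 0
python3 - <<'E'
from h import *
S=eyes.read_camera("scene");T=eyes.read_camera("top")
for k in ["canister_tall"]:
    L=[eyes.cut_out(k,p) for p in(T,S)]
    print([[d["centre"] for d in l] for l in L])
o=S["pixels"][120:280,60:345,::-1].copy(); cv2.imwrite("pics/s4.png",cv2.resize(o,(800,449)))
E
```

```text
t: 16.3
eef_pos: [526.2, -252.2, 14.5]
tcp_rot: [3.141, 0.001, 2.961]
ft_force: [1.9, 9.5, 12.0]
opening: 0.842
grip_force: 30.0
t 16.3 lane [ 1.799e+02 -1.000e-01] z 14.5 yaw 2.9606 open 0.842 F [ 1.9  9.5 12. ] j [-0.56  0.65  1.81  0.    0.68 -1.95]
tx,ty units -0.002 -0.001 turn -0.0
t: 17.55
eef_pos: [543.3, -157.7, 129.1]
tcp_rot: [-3.141, 0.002, 2.959]
ft_force: [0.1, 0.1, -0.8]
opening: 0.74
grip_force: 0.0
t 17.55 lane [83.9 -0.4] z 129.1 yaw 2.9591 open 0.74 F [ 0.1  0.1 -0.8] j [-0.4   0.47  1.77  0.    0.9  -1.79]
tx,ty units -0.006 -0.268 turn -0.02
[[[201.4, 377.6], [125.2, 183.5]], [[188.3, 143.9]]]
```

View pics/s4.png

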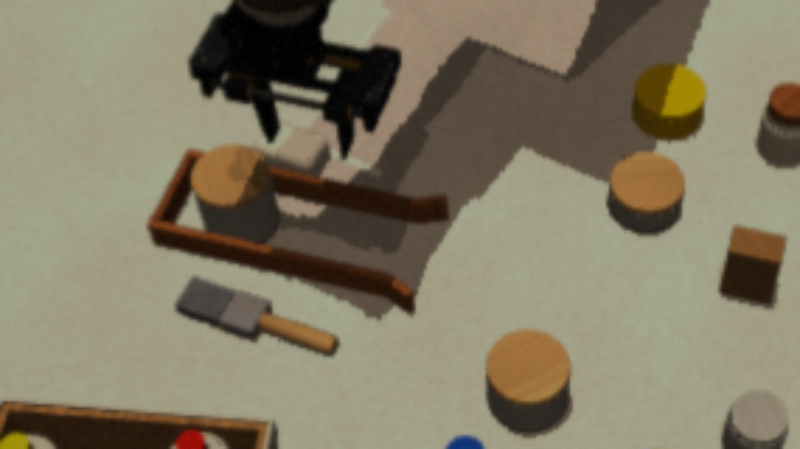

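Scene crop: tall stands upright in the lane (235,190), about 30 mm short of the stop; the others are in place. Pushing it home with shut fingers.

```bash
python3 -m inch '[[[0,0.2,0],0,1],[[0,0.1,0],0,1],[[0,0,0.4],0,1],[[0,0,0.5],0,1],[[0,0,0.5],0,1],[[0,0,0.5],0,1],[[0,-0.3,0],0,1],[[0,-0.4,0],0,1],[[0,-0.4,0],0,1],[[0,-0.3,0],0,1]]'
python3 w.py 158 0
```

```text
t: 19.0
eef_pos: [531.3, -224.7, 14.8]
tcp_rot: [-3.141, 0.002, 2.96]
ft_force: [0.1, 5.5, 3.9]
opening: 0.002
grip_force: 2.8
t 19.0 lane [ 1.52e+02 -1.00e-01] z 14.8 yaw 2.96 open 0.002 F [0.1 5.5 3.9] j [-0.51  0.64  1.83  0.    0.67 -1.9 ]
tx,ty units -0.001 -0.1 turn -0.01
```

```bash
python3 -m inch '[[[0,-0.04,0],0,1],[[0,-0.03,0],0,1],[[0,-0.02,0],0,1],[[0,-0.02,0],0,1],[[0,0,0],0,1],[[0,0,0],0,1],[[0,0,0],0,1],[[0,0,0],0,1],[[0,0,0],0,1],[[0,0,0],0,1]]'
python3 w.py 158 0
python3 - <<'E'
from h import *
T=eyes.read_camera("top");S=eyes.read_camera("scene")
for k,h,l in(("canister_tall",82,(210,0)),("canister_middle",62,(-170,124))):
    c,q=np.cos(-1.7515),np.sin(-1.7515);M=np.array([[c,-q],[q,c]]);O=np.array([558.7,-75.2]);g=O+M@l
    for n,p in(("T",T),("S",S)):
        m=mask(k,p,g)
        if m is not None: r=fit(lambda v:cyl(*v,40,h),list(g),[(p,m)],[10,10]);print(k,n,(M.T@(r[0]-O)).round(1),round(r[1],3))
E
```

```text
t: 20.25
eef_pos: [530.3, -228.5, 13.7]
tcp_rot: [3.141, 0.0, 2.962]
ft_force: [0.3, 6.0, 5.5]
opening: 0.006
grip_force: 3.2
t 20.25 lane [155.9  -0.4] z 13.7 yaw 2.962 open 0.006 F [0.3 6.  5.5] j [-0.52  0.65  1.83  0.    0.67 -1.91]
tx,ty units -0.007 -0.034 turn 0.01
canister_tall S [206.1   1.9] 0.483
canister_middle T [-170.5  125.6] 0.035
canister_middle S [-168.2  126.1] 0.067
```

```bash
python3 -m inch '[[[0,-0.03,0],0,1],[[0,-0.03,0],0,1],[[0,-0.02,0],0,1],[[0,0,0],0,1],[[0,0,0],0,1],[[0,0.1,0],0,1],[[0,0.2,-0.1],0,1],[[0,0.3,-0.6],0,-1],[[0,0.4,-0.8],0,-1],[[0,0.8,-0.4],0,-1]]'
python3 w.py -169.5 125.5
```

```text
t: 21.8
eef_pos: [549.3, -127.5, 130.0]
tcp_rot: [-3.141, 0.003, 2.96]
ft_force: [0.6, 0.1, 0.6]
opening: 0.264
grip_force: 0.0
t 21.8 lane [53.2  0.1] z 130.0 yaw 2.9596 open 0.264 F [0.6 0.1 0.6] j [-0.35  0.47  1.77 -0.    0.9  -1.73]
tx,ty units -2.09 3.711 turn -0.02
```

```bash
python3 -m inch '[[[-0.3,0.52,0],0,-1],[[-0.45,0.8,0],0,-1],[[-0.45,0.8,0],0,-1],[[-0.45,0.8,0],0,-1],[[-0.425,0.796,0],0,-1],[[0,0,0],0,-1],[[0,0,0.3],0,-1],[[0,0,0.3],0,-1],[[0,0,0.2],0,-1],[[0,0,0],0,-1]]'
python3 w.py -170 125
```

```text
t: 23.05
eef_pos: [710.3, 68.5, 78.1]
tcp_rot: [-3.141, -0.002, 2.96]
ft_force: [0.0, 0.1, 0.1]
opening: 0.999
grip_force: 0.0
t 23.05 lane [-168.7  123.3] z 78.1 yaw 2.9603 open 0.999 F [0.  0.1 0.1] j [ 0.    0.72  1.42  0.    1.01 -1.39]
tx,ty units -0.028 0.022 turn -0.01
```

```bash
python3 -m inch '[[[-0.028,0.022,0.3],0,-1],[[0,0,0.4],0,-1],[[0,0,0.35],0,-1],[[0,0,0],0,-1],[[0,0,0],0,1],[[0,0,0],0,1],[[0,0,0],0,1],[[0,0,0],0,1],[[0.08,-0.03,0],0,1],[[0.15,-0.08,0],0,1]]'
python3 w.py -100 0
```

```text
t: 24.3
eef_pos: [699.5, 66.5, 17.5]
tcp_rot: [3.14, 0.004, 2.961]
ft_force: [5.0, 1.4, 4.3]
opening: 0.834
grip_force: 30.0
t 24.3 lane [-164.7  113. ] z 17.5 yaw 2.9614 open 0.834 F [5.  1.4 4.3] j [ 0.    0.77  1.49  0.    0.87 -1.39]
tx,ty units 1.884 -1.078 turn 0.0
```

```bash
python3 -m inch '[[[0.22,-0.13,0],0,1],[[0.25,-0.15,0],0,1],[[0.25,-0.15,0],0,1],[[0.25,-0.15,0],0,1],[[0.25,-0.15,0],0,1],[[0.25,-0.15,0],0,1],[[0.22,-0.12,0],0,1],[[0.13,-0.05,0],0,1],[[0.03,0,0],0,1],[[0,0,0],0,1]]'
python3 w.py 88 0
```

```text
t: 25.55
eef_pos: [578.4, 23.8, 17.4]
tcp_rot: [3.141, 0.003, 2.961]
ft_force: [1.9, -2.0, 8.1]
opening: 0.834
grip_force: 30.0
t 25.55 lane [-101.     1.6] z 17.4 yaw 2.9611 open 0.834 F [ 1.9 -2.   8.1] j [-0.07  0.64  1.82 -0.    0.67 -1.46]
tx,ty units 0.027 -3.149 turn 0.0
```

```bash
python3 -m inch '[[[0.027,-0.15,0],0,1],[[0,-0.25,0],0,1],[[0,-0.25,0],0,1],[[0,-0.25,0],0,1],[[0,-0.25,0],0,1],[[0,-0.25,0],0,1],[[0,-0.25,0],0,1],[[0,-0.25,0],0,1],[[0,-0.25,0],0,1],[[0,-0.25,0],0,1]]' >/dev/null
python3 w.py 95 0
python3 -m inch '[[[0,-0.25,0],0,1],[[0,-0.2,0],0,1],[[0,-0.18,0],0,1],[[0,-0.12,0],0,1],[[0,-0.06,0],0,1],[[0,0,0],0,-1],[[0,0,0],0,-1],[[0,0,0],0,-1],[[0,0,-0.2],0,-1],[[0,0,-0.6],0,-1]]'
python3 w.py 20 0
```

```text
t 26.8 lane [42.3 -0.6] z 17.4 yaw 2.9611 open 0.832 F [ 1.6  8.3 12.1] j [-0.33  0.63  1.86  0.    0.65 -1.72]
tx,ty units -0.01 -0.878 turn 0.0
t: 28.05
eef_pos: [540.7, -164.8, 64.3]
tcp_rot: [3.141, -0.003, 2.961]
ft_force: [0.1, 0.1, 0.9]
opening: 1.0
grip_force: 0.0
t 28.05 lane [91.4 -1.6] z 64.3 yaw 2.9612 open 1.0 F [0.1 0.1 0.9] j [-0.41  0.56  1.82  0.    0.76 -1.8 ]
tx,ty units -0.027 1.189 turn 0.0
```

```bash
python3 -m inch '[[[-0.027,0,-0.5],0,1],[[0,0.4,0],0,1],[[0,0.8,0],0,1],[[0,0.05,0],0,1],[[0,0,0.3],0,1],[[0,0,0.4],0,1],[[0,0,0.4],0,1],[[0,0,0.22],0,1],[[0,-0.2,0],0,1],[[0,-0.2,0],0,1]]' >/dev/null
python3 w.py 78 0
python3 -m inch '[[[0,-0.2,0],0,1],[[0,-0.18,0],0,1],[[0,-0.13,0],0,1],[[0,-0.07,0],0,1],[[0,-0.04,0],0,1],[[0,-0.03,0],0,1],[[0,0,0],0,1],[[0,0,0],0,1],[[0,0,0],0,1],[[0,0,0],0,1]]'
python3 w.py 78 0
```

```text
t 29.3 lane [41.6  1.3] z 16.1 yaw 2.9612 open 0.03 F [ 0.  -0.1  0.2] j [-0.32  0.63  1.86  0.    0.65 -1.72]
tx,ty units 0.021 -0.606 turn 0.0
t: 30.55
eef_pos: [545.2, -153.5, 15.2]
tcp_rot: [3.142, -0.0, 2.961]
ft_force: [1.1, 2.2, 1.5]
opening: 0.003
grip_force: 1.3
t 30.55 lane [79.5  0.8] z 15.2 yaw 2.9613 open 0.003 F [1.1 2.2 1.5] j [-0.39  0.63  1.86  0.    0.65 -1.78]
tx,ty units 0.014 0.025 turn 0.0
```

```bash
python3 -m inch '[[[0,0.1,0],0,1],[[0,0.2,-0.3],0,-1],[[0,0.3,-0.8],0,-1],[[0.3,0.7,-0.4],0,-1],[[0.4,0.75,0],0,-1],[[0.4,0.8,0],0,-1],[[0.4,0.8,0],0,-1],[[0.4,0.8,0],0,-1],[[0.39,0.7,0],0,-1],[[0,0,0],0,-1]]'
python3 w.py -230.4 -136.3
python3 - <<'E'
from h import *
T=eyes.read_camera("top");S=eyes.read_camera("scene")
c,q=np.cos(-1.7515),np.sin(-1.7515);M=np.array([[c,-q],[q,c]]);O=np.array([558.7,-75.2])
for k,h,l in(("canister_tall",82,(210,0)),("canister_middle",62,(130,0)),("canister_short",42,(-230,-136))):
    g=O+M@l
    for n,p in(("T",T),("S",S)):
        m=mask(k,p,g)
        if m is not None: r=fit(lambda v:cyl(*v,40,h),list(g),[(p,m)],[10,10]);print(k,n,(M.T@(r[0]-O)).round(1),round(r[1],3))
o=cv2.resize(T["pixels"][115:285,110:400,::-1],(800,469),interpolation=cv2.INTER_CUBIC)
cv2.imwrite("pics/t5.png",o)
E
```

```text
t: 31.8
eef_pos: [464.3, 178.0, 106.4]
tcp_rot: [3.141, 0.001, 2.966]
ft_force: [0.7, 0.2, 0.1]
opening: 0.895
grip_force: 0.0
t 31.8 lane [-232.1 -138.4] z 106.4 yaw 2.9656 open 0.895 F [0.7 0.2 0.1] j [ 0.23  0.42  1.95  0.    0.77 -1.16]
tx,ty units -0.035 -0.028 turn 0.05
canister_tall T [210.4   0.8] 0.047
canister_tall S [212.3  -0.3] 0.171
canister_middle T [126.4  -1.2] 0.048
canister_middle S [128.9  -6.2] 0.118
canister_short S [-228.9 -136. ] 0.084
```

View pics/t5.png

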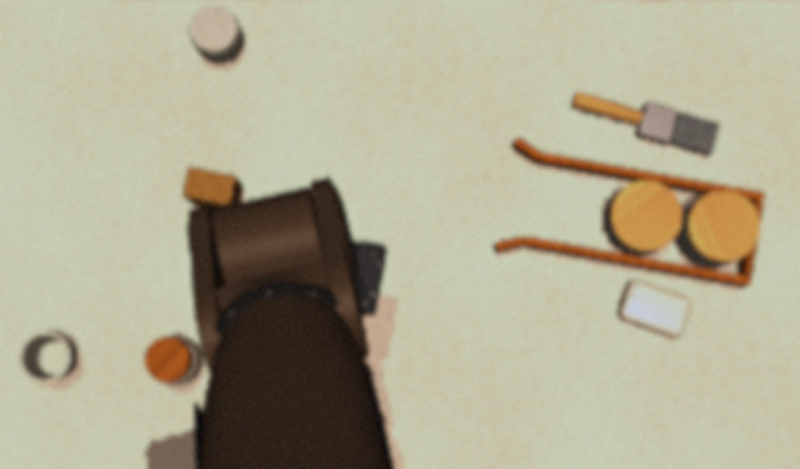

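Top crop: tall (724,226) and middle (646,216) stand in line in the lane, and the bystanders are unmoved. Now the short one.

```bash
python3 -m inch '[[[-0.03,-0.028,0.2],0,-1],[[0,0,0.3],0,-1],[[0,0,0.3],0,-1],[[0,0,0.3],0,-1],[[0,0,0.3],0,-1],[[0,0,0.15],0,-1],[[0,0,0],0,-1],[[0,0,0],0,1],[[0,0,0],0,1],[[0,0,0],0,1]]'
python3 w.py -100 0
```

```text
t: 33.45
eef_pos: [467.2, 173.2, 12.7]
tcp_rot: [3.141, 0.001, 2.961]
ft_force: [1.0, 0.7, 0.1]
opening: 0.744
grip_force: 0.0
t 33.45 lane [-227.9 -134.7] z 12.7 yaw 2.9613 open 0.744 F [1.  0.7 0.1] j [ 0.22  0.57  2.03  0.    0.54 -1.17]
tx,ty units -2.245 -2.131 turn 0.0
```

The fingers passed 80 mm without grip force, so I stop and look.

```bash
python3 w.py
python3 - <<'E'
from h import *
W=eyes.read_camera("wrist");S=eyes.read_camera("scene"); cv2.imwrite("pics/w6.png",np.hstack([cv2.resize(W["pixels"][...,::-1],(400,300)),cv2.resize(S["pixels"][110:260,200:400,::-1],(400,300),interpolation=cv2.INTER_CUBIC)]))
E
```

```text
t 33.45 lane [-227.9 -134.7] z 12.7 yaw 2.9613 open 0.744 F [1.  0.7 0.1] j [ 0.22  0.57  2.03  0.    0.54 -1.17]
```

View pics/w6.png

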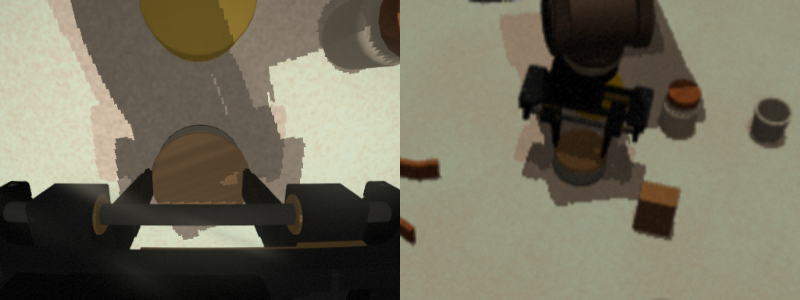

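```bash
python3 - <<'E'
from h import *
W=eyes.read_camera("wrist")
L=eyes.cut_out("canister_short",W)
c,q=np.cos(-1.7515),np.sin(-1.7515);M=np.array([[c,-q],[q,c]]);O=np.array([558.7,-75.2])
for d in L:
    m=d["mask"];v,u=np.nonzero(m);print(d["score"],d["centre"],u.min(),u.max(),v.min(),v.max())
for l in((-230,-136),(-228,-134.7),(-228,-155),(-228,-115)):
    a=proj(W,cyl(*(O+M@l),40,42)[0]);print(l,"lid",a[40:].min(0).round(),a[40:].max(0).round(),"base",a[:40].min(0).round())
print(env.state()["eef_pos"],env.state()["opening"])
E
```

```text
0.73 [216.3, 252.8] 195 318 159 261
0.64 [31.7, 252.6] 178 328 0 78
(-230, -136) lid [194. 168.] [324. 289.] base [204. 157.]
(-228, -134.7) lid [191. 170.] [320. 291.] base [202. 159.]
(-228, -155) lid [189. 135.] [322. 263.] base [200. 130.]
(-228, -115) lid [192. 203.] [318. 316.] base [203. 186.]
[467.02916597 173.12450168  12.4569428 ] 0.5706444828250483
```

```bash
python3 - <<'E'
from h import *
W=eyes.read_camera("wrist");s=env.state();S=eyes.read_camera("scene")
print(s["t"],s["opening"],s["grip_force"],s["eef_pos"],s["ft_force"],s["tau"].round(1))
c,q=np.cos(-1.7515),np.sin(-1.7515);M=np.array([[c,-q],[q,c]]);O=np.array([558.7,-75.2]);g=O+M@(-229,-136)
for n,p in(("W",W),("S",S)):
    m=mask("canister_short",p,g)
    if m is not None: v,u=np.nonzero(m);r=fit(lambda v:cyl(*v,40,42),list(g),[(p,m)],[10,10]);print(n,(M.T@(r[0]-O)).round(1),round(r[1],3),u.min(),u.max(),v.min(),v.max())
# project fingertip corners onto views
yaw=s["tcp_rot"][2];tx=np.array([np.cos(yaw),np.sin(yaw),0]);ty=np.array([np.sin(yaw),-np.cos(yaw),0]);h=s["opening"]*47.5
for p in(W,S):
  for sg in(1,-1):
    print([proj(p,s["eef_pos"]+tx*a+ty*sg*h+[0,0,z])[0].round().tolist() for a in(-10,10) for z in(0,40)])
o=np.hstack([cv2.resize(W["pixels"][130:280,150:360,::-1],(420,300)),cv2.resize(S["pixels"][150:220,250:340,::-1],(380,300),interpolation=cv2.INTER_CUBIC)])
cv2.imwrite("pics/w7.png",o)
E
```

```text
33.7 0.531485643955745 0.0 [467.000423   173.1068874   12.38985869] [ 0.08233351 -0.38040382 -0.21656671] [  0.  -53.9 -13.   -0.    0.1   0. ]
W [-228.4 -136. ] 0.403 193 320 159 261
S [-230.3 -136.4] 0.178 277 303 174 202
[[290.0, 231.0], [298.0, 257.0], [291.0, 204.0], [299.0, 225.0]]
[[220.0, 231.0], [213.0, 257.0], [219.0, 204.0], [211.0, 225.0]]
[[296.0, 194.0], [298.0, 186.0], [298.0, 189.0], [299.0, 181.0]]
[[280.0, 191.0], [281.0, 182.0], [281.0, 186.0], [282.0, 177.0]]
```

View pics/w7.png

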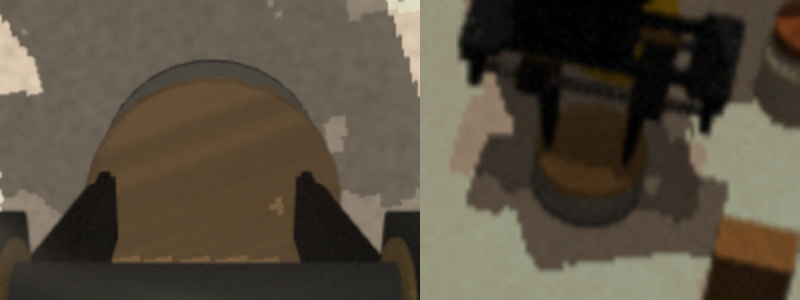

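The last view is clear: the fingertips hang over the lid (at (105,175) and (305,175)), so the open tips sit well above the reported TCP. I reopen and go lower, watching the force.

```bash
python3 -m inch '[[[0,0,0],0,-1],[[0,0,0],0,-1],[[0,0,0],0,-1],[[0,0,0],0,-1],[[0,0,0],0,-1],[[0,0,0],0,-1],[[0,0,0.05],0,-1],[[0,0,0.05],0,-1],[[0,0,0.05],0,-1],[[0,0,0],0,-1]]'
python3 w.py -229.5 -136.2
```

```text
t: 35.1
eef_pos: [466.8, 173.1, 3.0]
tcp_rot: [-3.141, -0.0, 2.961]
ft_force: [-0.2, 0.8, 0.4]
opening: 0.997
grip_force: 0.0
t 35.1 lane [-227.7 -135. ] z 3.0 yaw 2.9612 open 0.997 F [-0.2  0.8  0.4] j [ 0.22  0.59  2.03  0.    0.52 -1.17]
tx,ty units 0.02 0.03 turn 0.0
```

```bash
python3 -m inch '[[[0.01,0.02,0.04],0,-1],[[0,0,0.04],0,-1],[[0,0,0.04],0,-1],[[0,0,0.04],0,-1],[[0,0,0.04],0,-1],[[0,0,0],0,-1],[[0,0,0],0,1],[[0,0,0],0,1],[[0,0,0],0,1],[[0,0,0],0,1]]'
python3 w.py -229.5 -136.2
```

```text
t: 36.35
eef_pos: [466.7, 174.4, -8.6]
tcp_rot: [3.141, 0.0, 2.961]
ft_force: [0.1, 1.3, 1.3]
opening: 0.837
grip_force: 30.0
t 36.35 lane [-229.  -135.4] z -8.6 yaw 2.9612 open 0.837 F [0.1 1.3 1.3] j [ 0.22  0.61  2.04  0.    0.49 -1.17]
tx,ty units 0.013 0.008 turn 0.0
```

Gripped at 80 mm. Dragging the short one to the mouth.

```bash
python3 -m inch '[[[-0.08,-0.1,0],0,1],[[-0.18,-0.2,0],0,1],[[-0.25,-0.25,0],0,1],[[-0.3,-0.3,0],0,1],[[-0.33,-0.3,0],0,1],[[-0.33,-0.3,0],0,1],[[-0.3,-0.27,0],0,1],[[-0.25,-0.23,0],0,1],[[-0.17,-0.15,0],0,1],[[-0.067,-0.05,0],0,1]]'
python3 w.py -8 0
```

```text
t: 37.6
eef_pos: [576.9, 22.5, -8.6]
tcp_rot: [3.141, -0.001, 2.96]
ft_force: [-3.6, 4.5, 6.8]
opening: 0.837
grip_force: 30.0
t 37.6 lane [-99.4   0.3] z -8.6 yaw 2.9604 open 0.837 F [-3.6  4.5  6.8] j [-0.08  0.68  1.84  0.    0.62 -1.47]
tx,ty units 0.006 -1.523 turn -0.01
```

```bash
python3 -m inch '[[[0,-0.1,0],0,1],[[0,-0.2,0],0,1],[[0,-0.25,0],0,1],[[0,-0.25,0],0,1],[[0,-0.25,0],0,1],[[0,-0.25,0],0,1],[[0,-0.25,0],0,1],[[0,-0.2,0],0,1],[[0,-0.1,0],0,1],[[0,-0.03,0],0,1]]'
python3 w.py 15 0
```

```text
t: 38.85
eef_pos: [556.2, -88.8, -8.6]
tcp_rot: [3.141, -0.0, 2.96]
ft_force: [1.5, 5.2, 5.6]
opening: 0.836
grip_force: 30.0
t 38.85 lane [13.8 -0.1] z -8.6 yaw 2.9604 open 0.836 F [1.5 5.2 5.6] j [-0.28  0.67  1.88  0.    0.6  -1.67]
tx,ty units -0.001 -0.02 turn -0.01
```

```bash
python3 -m inch '[[[0,0,0],0,1],[[0,0,0],0,-1],[[0,0,0],0,-1],[[0,0,-0.3],0,-1],[[0,0,-0.7],0,-1],[[0,0,-0.6],0,1],[[0,0.5,0],0,1],[[0,0.7,0],0,1],[[0,0.2,0],0,1],[[0,0,0],0,1]]' >/dev/null
python3 w.py -70 0
python3 -m inch '[[[0,0,0.3],0,1],[[0,0,0.3],0,1],[[0,0,0.3],0,1],[[0,0,0.3],0,1],[[0,0,0],0,1],[[0,0,0.03],0,1],[[0,0,0.03],0,1],[[0,0,0.03],0,1],[[0,0,0],0,1],[[0,0,0],0,1]]'
python3 w.py -70 0
```

```text
t 40.1 lane [-71.4  -0.2] z 87.0 yaw 2.9626 open 0.534 F [-0.3 -0.7 -0.1] j [-0.12  0.53  1.79 -0.    0.82 -1.52]
tx,ty units -0.003 -0.023 turn 0.02
t: 41.35
eef_pos: [571.6, -5.1, 10.0]
tcp_rot: [3.142, 0.0, 2.961]
ft_force: [-0.2, 0.2, 0.7]
opening: 0.005
grip_force: 0.0
t 41.35 lane [-71.3   0.1] z 10.0 yaw 2.9613 open 0.005 F [-0.2  0.2  0.7] j [-0.12  0.65  1.85  0.    0.65 -1.52]
tx,ty units 0.001 -0.021 turn 0.0
```

```bash
python3 -m inch '[[[0,0,0.03],0,1],[[0,0,0.03],0,1],[[0,0,0.03],0,1],[[0,0,0],0,1],[[0,0,0],0,1],[[0,0,0],0,1],[[0,0,0],0,1],[[0,0,0],0,1],[[0,0,0],0,1],[[0,0,0],0,1]]'
python3 - <<'E'
from h import *
W=eyes.read_camera("wrist");s=env.state()
c,q=np.cos(-1.7515),np.sin(-1.7515);M=np.array([[c,-q],[q,c]]);O=np.array([558.7,-75.2])
print([proj(W,s["eef_pos"]+np.array([-.98*a,.18*a,z]))[0].round().tolist() for z in(0,20,40) for a in(0,10)])
g=W["pixels"].mean(2);print(g[170:262:5,225:290:5].astype(int))
T=eyes.read_camera("top")
for k,h,l in(("canister_middle",62,(130,0)),("canister_short",42,(15,0))):
    m=mask(k,T,O+M@l)
    if m is not None: r=fit(lambda v:cyl(*v,40,h),list(O+M@l),[(T,m)],[10,10]);print(k,(M.T@(r[0]-O)).round(1),round(r[1],3))
E
```

```text
t: 42.6
eef_pos: [571.5, -5.2, 4.5]
tcp_rot: [3.142, 0.0, 2.961]
ft_force: [-0.0, 0.1, 0.5]
opening: 0.009
grip_force: 0.0
[[255.0, 218.0], [255.0, 204.0], [255.0, 228.0], [255.0, 214.0], [255.0, 241.0], [255.0, 225.0]]
[[91 92 95 93 91 88 89 90 90 95 92 90 96]
 [95 89 91 92 90 88 89 90 91 92 92 93 93]
 [89 90 90 92 90 92 89 92 93 90 93 93 90]
 [93 95 94 91 92 91 94 91 92 94 91 90 93]
 [92 92 88 90 91 92 91 92 86 89 91 91 87]
 [89 96 90 87 93 89 94 90 88 92 94 91 89]
 [94 94 89 87 91 92 89 94 87 91 89 87 86]
 [90 89 88 92 90 91 92 90 90 94 89 85 93]
 [89 88 89 90 89 84 91 91 94 90 90 90 86]
 [89 88 92 94 89 93 87 91 90 87 88 91 89]
 [88 88 93 91 22 24 24 29 86 91 89 86 87]
 [88 93 89 16 16 23 21 15 39 87 88 89 88]
 [92 83 91 15 19 20 24 19 20 91 91 89 87]
 [68 69 48 15 22 25 19 17 18 71 72 92 95]
 [21 22 18 20 23 14 22 22 22 24 23 23 20]
 [17 22 20 23 18 18 19 19 18 25 21 21 20]
 [16 22 21 19 19 13 29 20 21 16 24 19 20]
 [22 17 20 19 20 22 27 21 18 24 19 16 26]
 [20 18 16 18 22 28 32 17 19 17 20 20 18]]
canister_middle [126.3  -0.3] 0.076
canister_short [16.1 -1.6] 3.522
```

```bash
python3 -m inch '[[[0,0,0.05],0,1],[[0,0,0.05],0,1],[[0,0,0.05],0,1],[[0,0,0.05],0,1],[[0,0,0.04],0,1],[[0,0,0],0,1],[[0,0,0],0,1],[[0,0,0],0,1],[[0,0,0],0,1],[[0,0,0],0,1]]'
python3 w.py 0 0
```

```text
t: 44.05
eef_pos: [571.5, -5.1, -9.8]
tcp_rot: [3.141, 0.0, 2.961]
ft_force: [-0.6, 0.2, -0.5]
opening: 0.005
grip_force: 0.0
t 44.05 lane [-71.2   0. ] z -9.8 yaw 2.9612 open 0.005 F [-0.6  0.2 -0.5] j [-0.12  0.68  1.85  0.    0.61 -1.52]
tx,ty units 0.001 -1.187 turn 0.0
```

```bash
python3 -m inch '[[[0,-0.2,0],0,1],[[0,-0.2,0],0,1],[[0,-0.15,0],0,1],[[0,-0.15,0],0,1],[[0,-0.15,0],0,1],[[0,-0.1,0],0,1],[[0,-0.1,0],0,1],[[0,-0.05,0],0,1],[[0,-0.03,0],0,1],[[0,0,0],0,1]]'
python3 w.py 2 0
python3 -m inch '[[[0,-0.03,0],0,1],[[0,-0.02,0],0,1],[[0,-0.015,0],0,1],[[0,0,0],0,1],[[0,0,0],0,1],[[0,0,0],0,1],[[0,0,0],0,1],[[0,0,0],0,1],[[0,0,0],0,1],[[0,0,0],0,1]]'
python3 w.py 2 0
```

```text
t: 45.3
eef_pos: [559.4, -71.9, -9.9]
tcp_rot: [-3.142, 0.0, 2.961]
ft_force: [-0.5, -0.5, 0.3]
opening: 0.007
grip_force: 0.0
t 45.3 lane [-3.4  0.1] z -9.9 yaw 2.9613 open 0.007 F [-0.5 -0.5  0.3] j [-0.24  0.67  1.87 -0.    0.6  -1.64]
tx,ty units 0.001 -0.089 turn 0.0
t: 46.55
eef_pos: [558.6, -75.7, -9.9]
tcp_rot: [3.141, -0.0, 2.961]
ft_force: [0.3, 3.0, 0.5]
opening: 0.005
grip_force: 1.8
t 46.55 lane [0.5 0. ] z -9.9 yaw 2.9612 open 0.005 F [0.3 3.  0.5] j [-0.25  0.67  1.87  0.    0.6  -1.64]
tx,ty units 0.001 -0.026 turn 0.0
```

```bash
python3 -m inch '[[[0,-0.02,0],0,1],[[0,-0.02,0],0,1],[[0,-0.02,0],0,1],[[0,0,0],0,1],[[0,0,0],0,1],[[0,0,0],0,1],[[0,0,0],0,1],[[0,0,0],0,1],[[0,0,0],0,1],[[0,0,0],0,1]]'
python3 w.py 2 0
python3 -m inch '[[[0,0.2,0],0,1],[[0,0.4,0],0,1],[[0,0.4,-0.3],0,1],[[0.3,0.5,-0.8],0,1],[[0.6,0.5,-0.4],0,1],[[0.7,0.5,0],0,1],[[0.7,0.5,0],0,1],[[0.5,0.5,0],0,1],[[0,0,0],0,1],[[0,0,0],0,1]]'
python3 - <<'E'
from h import *
T=eyes.read_camera("top");S=eyes.read_camera("scene")
c,q=np.cos(-1.7515),np.sin(-1.7515);M=np.array([[c,-q],[q,c]]);O=np.array([558.7,-75.2])
for k,h,l in(("canister_tall",82,(210,0)),("canister_middle",62,(130,0)),("canister_short",42,(50,0))):
    g=O+M@l
    for n,p in(("T",T),("S",S)):
        m=mask(k,p,g)
        if m is not None: r=fit(lambda v:cyl(*v,40,h),list(g),[(p,m)],[10,10]);print(k,n,(M.T@(r[0]-O)).round(1),round(r[1],3))
for k in["jar","carton","can","dosing_cup","brush","soap"]: print(k,[np.round(d["centre"]) for d in eyes.spot_point(k,T)[:2]])
E
```

```text
t: 47.8
eef_pos: [558.2, -77.6, -9.8]
tcp_rot: [3.14, -0.0, 2.961]
ft_force: [3.8, 18.2, 1.6]
opening: 0.006
grip_force: 9.6
t 47.8 lane [ 2.4 -0.1] z -9.8 yaw 2.9611 open 0.006 F [ 3.8 18.2  1.6] j [-0.26  0.67  1.87  0.    0.6  -1.65]
tx,ty units -0.001 0.007 turn 0.0
t: 49.05
eef_pos: [431.0, 157.3, 80.2]
tcp_rot: [3.142, 0.001, 2.962]
ft_force: [0.0, -0.4, -1.4]
opening: 0.002
grip_force: 0.0
canister_tall T [209.5   0.4] 0.077
canister_tall S [212.9  -1. ] 0.188
canister_middle T [128.   -1.3] 0.067
canister_middle S [132.1  -3. ] 0.148
canister_short T [47.9 -0.5] 0.043
canister_short S [50.9 -1.9] 0.162
jar [array([244., 176.])]
carton [array([185., 189.]), array([247., 128.])]
can [array([127., 188.])]
dosing_cup [array([247., 128.])]
brush [array([157., 342.])]
soap [array([195., 342.])]
```

```bash
python3 -c "
from cell import env
print(env.job_done())"
```

```text
the job is handed in; nothing more can be done
None
```

The tall, middle and short canisters stand in single file in the lane, the tallest against the end stop (measured centres about 211, 130 and 49 mm past the mouth, off-centre by 2 mm or less on average). The bystanders I could re-measure hadn't moved (the soap was last seen in place before the short canister went in), and the job was handed in at about 50 s; the hand-in gave no verdict.

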